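# Unlock and open the sliding cover of a bench centrifuge

## Robot

A 6-joint arm with a two-finger parallel gripper is mounted at the origin on the work surface. World frame = base frame: x ahead of the robot, y to its left, z up, the work surface at z = 0. Lengths are in mm, angles in degrees, forces in N, time in s.
With the tool pointing down it reaches from about 350 to 975 mm from the base axis. Payload 17.4 kg.
Tool frame: the origin (TCP) lies at the very end of the fingers, on their centre line; the grasp point (between the pads) lies 19 mm behind it; z points along the fingers, y is the direction in which the jaws open and shut (so a half turn about z gives the same grasp; the last joint's range is limited). The gripper opens to 85 mm and grips with 20 to 120 N. Pads are 22 mm wide; open, the fingers measure 114 mm over their backs; the gripper's body (76 mm by 85 mm) begins 54 mm behind the grasp point. The pads swing forward as they close: fully open they stand 13 mm farther back than shut.
Start: joints at [73.637, 6.646, 82.598, -0, 90.757, -2.166], TCP at [165.566, 654.385, 231.303] pointing down, gripper open.
Joint ranges: [-162.19, 162.19], [-47.58, 125.68], [4.15, 143.07], [-65.23, 245.23], [0.69, 171.88], [-170.13, 170.13]. Speed limits (degrees/s): [108.29, 108.29, 127.2, 180, 180, 180].

## Interface

Orientations are given as a 3x3 rotation matrix whose columns are the frame's x, y, z axes.
In Python, from bench import manip gives the robot as it stands. The module is installed in compiled form; this text tells all that it offers.
- The arm moves only by the tool servo_tool, never from a script. Its argument "deltas" is a list of rows, each an object with "xyz": the shift along the world's x, y, z in m, a list of three; "rotation": the turn, a rotation vector about the world's x, y, z in rad, a list of three; "hand": the gripper command: -1 is fully open, 1 is shut, values between are in proportion. In form: [{"xyz": [dx, dy, dz], "rotation": [ax, ay, az], "hand": hand}, ...]. A call has 1 to 8 rows; each row shifts and turns the commanded pose from where the row before left it; what a row does not reach is not made up. A row lasts 1/10 s, in which the tool goes at most 50 mm and 8.59 degrees, less where a joint would pass 70% of its speed; a pose out of reach is approached as far as the arm can. A call is refused whole if a number of a shift passes 0.05 or a number of a turn 0.15, either way. A call with a gripper value outside its range is refused whole. The fingers move at their own pace and stop on an object; the grip force is fixed at half the most. Time passes only in rows, so rows that do not move let the fingers close. It gives the time, the measured TCP pose, the force and the opening at its end, in the units of the state.
- manip.get_obs(): the state, without advancing time (a new reading comes with each control period).
- manip.get_image(name): name is "scene" or "top"; returns a dict with "color" (420x560x3 uint8, blue, green, red), "intrinsics" (3x3 intrinsics, pixels), "cam_to_world" (4x4, takes a point from camera to world coordinates). Camera axes: x right, y down, z forward; pixel columns grow to the right and rows downward; lengths in mm; the calibration is good to about 2 mm. A picture is of the moment at which its call begins. There is no depth.
- manip.job_done(): hands the job in, once; it reports no verdict.
The state is a dict: "clock": time; "q": joint angles; "joint_velocities": joint speeds; "effort": joint torques, N m; "ee_pos": TCP position; "ee_rot": TCP orientation; "ft_force": force on the tool from outside, world axes, zero at the start; "ft_torque": the same for the moment, N m; "finger_gap": opening from 0.0 (shut) to 1.0 (fully open).
Only numpy, scipy, OpenCV 4.12 (cv2) and the standard library are available. Lean on these libraries where they do the work, as an engineer would, in place of code of your own. Each camera call takes 0.05 s, during which the arm holds its last target.

## Task

Open the bench centrifuge. Pinch both release tabs of its latch knob together, turn the knob anticlockwise (seen from above) all the way to its stop and let go so that both tabs spring fully back out; then push the sliding cover by its fin fully open against its stop and leave it there. Leave the timer, the tube rack and the bottle where they stand.

Things in the scene. Friction and masses are not known exactly. Their poses are not given: they have to be found in the camera images.
- centrifuge: White bench centrifuge, fixed, 300 x 360 x 130 mm (x, y, z): the flat deck on top is 130 mm above the bench. Origin at the centre of its underside; x points from its control panel (robot side) to its back, y to the left seen from the robot, z up. In this frame the knob's axis is at x -85, y -60 mm and the shut cover's centre at x 55, y -100 mm. The rotor well is under the cover.
- knob_centre (a point): Point on the latch knob's upright axis, 40 mm above the deck; its frame turns with the knob. Black hub: 22 mm diameter, top 46 mm above the deck. Upright grey tabs stand at its +y and -y sides. A steel tongue along its +x, top 16 mm above the deck, reaches 62 mm from the axis and bars the cover's catch while locked. A fixed collar, 80 mm across and 11 mm high, surrounds the foot.
- lock_knob (a joint): Turn of the latch knob, rad: 0 = locked (0.035 of play; its frame parallel to the centrifuge's), growing anticlockwise from above to the stop at 1.222 (70 degrees) = open. It turns only while both tabs are pressed in more than 3 mm. Let go within 5 degrees of the stop, the tabs spring out into the open notches and hold it there. Friction about 0.04 N m.
- tab_left (a joint): Travel towards the axis of the upright tab at the knob's +y side, m: 0 = out (caught in a notch of the collar), 0.007 = fully pressed (spring, 2 N at rest to 7 N fully in). Each tab is 20 mm wide (knob's x), 7 mm thick (y), and spans 16 to 50 mm above the deck; at rest its outer face is 26 mm from the axis, 52 mm over both.
- tab_right (a joint): The same for the tab at the knob's -y side, opposite.
- cover (a joint): Travel of the sliding aluminium cover along the centrifuge's +y (to the left seen from the robot), m: 0 = shut, 0.12 = fully open at its stop. It stays where it is left; it takes about 3 N to slide, more when moved fast. When the knob is locked it has at most 4 mm of play.
- cover_fin (a point): Middle of the top edge of the cover's upright fin, 38 mm above the deck; moves with the cover. The cover is a plate 150 x 130 x 8 mm (x, y, z) on the deck; the fin stands on its middle, 70 mm long along the centrifuge's x, 8 mm thick along y, from 8 to 38 mm above the deck. Push it from its -y side. A steel catch, top 20 mm above the deck, juts from the plate's knob side.
- timer: Loose black timer, 50 x 60 x 22 mm, lying on the deck at the left front; origin at the centre of its underside. Bystander.
- tube_rack: Loose white rack of tubes, 75 x 160 mm and 95 mm high, on the bench beside the centrifuge; origin at the centre of its underside. Bystander.
- reagent: Loose amber bottle, 60 mm diameter, 120 mm high, on the bench beside the centrifuge; origin at the centre of its underside. Bystander.

How it is judged:
By the outcome, as a careful person would: the job done as asked, in the order asked, and still so for the second after the job is handed in, with the robot touching nothing.
It also fails if it takes over 48 s, if anything falls off the work surface, if the arm or the gripper's body presses on something with over 40 N, if the wrist force passes 120 N, or if a joint passes its speed limit or range.

## Working session

There is one attempt and no reset: what is moved stays moved. The work goes in short steps, Python scripts to look and compute and a tool call to move; the robot and the scene stay as the last step left them, time stands still between calls to the robot, and variables do not carry over. Pictures are saved under pics/ and viewed, and the job is handed in when it is done.

Besides the shell and the picture viewer there is one more tool, called after ">>>" in YAML: its name, and indented under it one key for each argument. servo_tool: Moves the arm, as the interface text tells. Its arguments: {"type":"object","properties":{"deltas":{"type":"array"}},"required":["deltas"]}

```bash
mkdir -p pics; python3 - <<'E'
from bench import manip
import cv2,numpy as np
o=manip.get_obs()
print(o)
for n in("scene","top"):
    d=manip.get_image(n); cv2.imwrite(f"pics/{n}0.png",d["color"]); print(n,d["intrinsics"],d["cam_to_world"])
    np.savez(n+"_cal.npz",K=d["intrinsics"],T=d["cam_to_world"])
E
```

```text
{'clock': 0.0, 'q': array([ 7.36370430e+01,  6.67337771e+00,  8.26342687e+01, -1.11150684e-03,
        9.07567461e+01, -2.16597630e+00]), 'joint_velocities': array([-0.04343299, -0.02398248, -0.09570748, -0.08461604,  0.04399219,
       -0.13519608]), 'effort': array([ 1.69857183e-03, -7.31998730e+01, -6.32486773e+01, -3.44731859e-05,
        6.27583126e-03, -1.12085002e-04]), 'ee_pos': array([165.51244169, 654.20341359, 230.5869749 ]), 'ee_rot': array([[-9.69458212e-01,  2.45256370e-01, -2.98003325e-04],
       [ 2.45256550e-01,  9.69457606e-01, -1.08380511e-03],
       [ 2.30914841e-05, -1.12379103e-03, -9.99999368e-01]]), 'ft_force': array([-0.29047447, -0.37804563,  0.02947327]), 'ft_torque': array([0.00708511, 0.00031128, 0.04564562]), 'finger_gap': 0.9995509998894512}
scene [[521.26765189   0.         285.08009688]
 [  0.         521.26765189 208.97707021]
 [  0.           0.           1.        ]] [[-6.16478047e-01  6.43429776e-01 -4.53820385e-01  1.21815431e+03]
 [ 7.87369856e-01  5.02401093e-01 -3.57269999e-01  5.08701384e+02]
 [-1.87829775e-03 -5.77573602e-01 -8.16336454e-01  1.18762796e+03]
 [ 0.00000000e+00  0.00000000e+00  0.00000000e+00  1.00000000e+00]]
top [[446.63809575   0.         280.57967423]
 [  0.         446.63809575 211.07817044]
 [  0.           0.           1.        ]] [[-6.84710251e-02 -9.76396166e-01  2.04846886e-01  3.56259914e+02]
 [-9.97649556e-01  6.64641728e-02 -1.66696424e-02  6.60754610e+01]
 [ 2.66119610e-03 -2.05506792e-01 -9.78652071e-01  1.27292891e+03]
 [ 0.00000000e+00  0.00000000e+00  0.00000000e+00  1.00000000e+00]]
```

View pics/scene0.png

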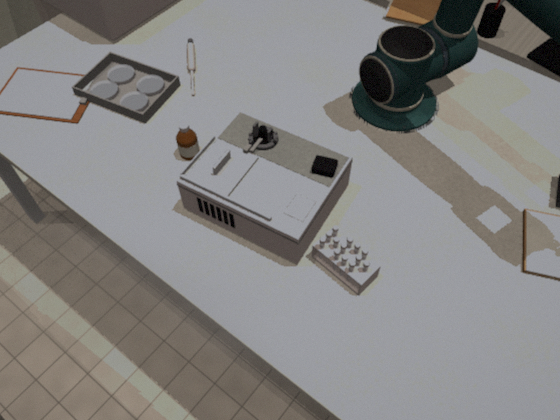

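View pics/top0.png

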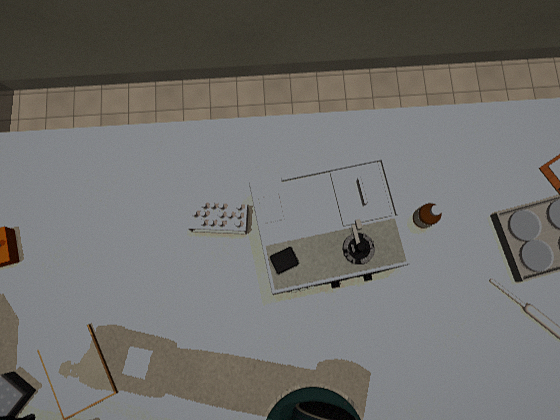

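```bash
python3 - <<'E'
import cv2
a=cv2.imread("pics/top0.png")[145:305,240:450]; cv2.imwrite("pics/topc.png",cv2.resize(a,None,fx=3.7,fy=3.7,interpolation=cv2.INTER_CUBIC))
a=cv2.imread("pics/scene0.png")[105:255,170:370]; cv2.imwrite("pics/scenec.png",cv2.resize(a,None,fx=4,fy=4,interpolation=cv2.INTER_CUBIC))
E
```

```text
(no output)
```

View pics/topc.png

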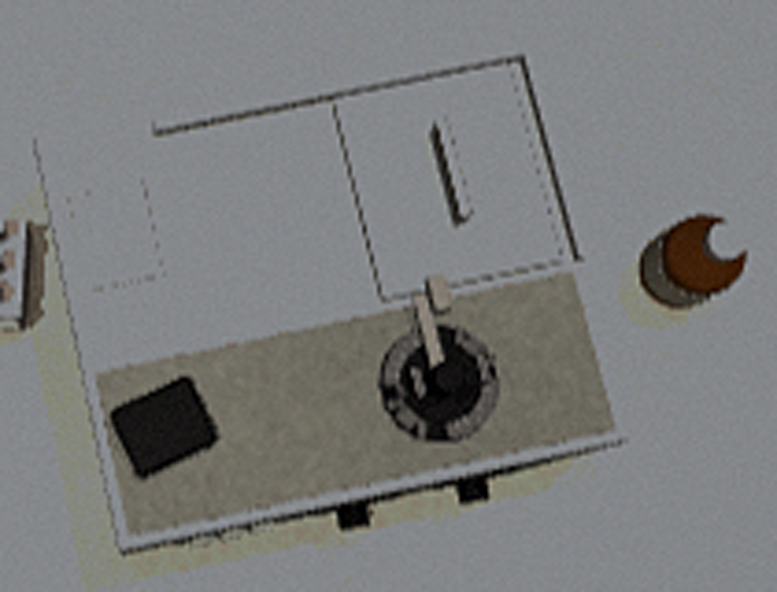

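View pics/scenec.png

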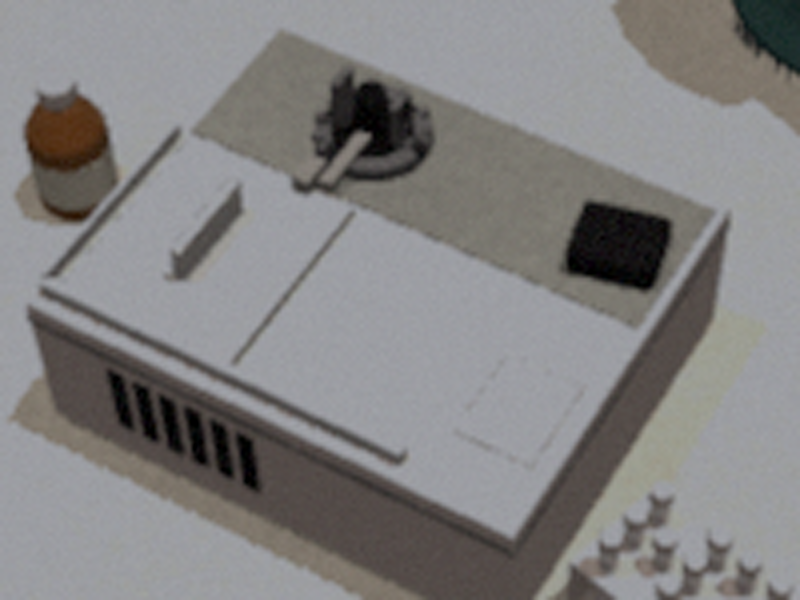

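```bash
cat > h.py <<'E'
import numpy as np,cv2
def cal(n):
    d=np.load(f"{n}_cal.npz"); return d["K"],d["T"]
def proj(n,P):
    K,T=cal(n); P=np.atleast_2d(P); c=(P-T[:3,3])@T[:3,:3]; p=c@K.T; return p[:,:2]/p[:,2:]
def back(n,uv,z):
    K,T=cal(n); r=T[:3,:3]@np.linalg.inv(K)@[uv[0],uv[1],1]; t=T[:3,3]; return t+r*(z-t[2])/r[2]
def c2w(pose,P):
    x,y,a=pose; P=np.atleast_2d(np.array(P,float)); c,s=np.cos(a),np.sin(a)
    return np.c_[x+c*P[:,0]-s*P[:,1], y+s*P[:,0]+c*P[:,1], P[:,2]]
E
cat > fit.py <<'E'
from h import *
from scipy.optimize import least_squares
t=lambda u,v:((u+.5)/3.7-.5+240,(v+.5)/3.7-.5+145)
s=lambda u,v:((u+.5)/4-.5+170,(v+.5)/4-.5+105)
obs=[("top",t(122,549),(-150,180,130)),("top",t(623,440),(-150,-180,130)),
("top",t(335,103),(130,-35,134)),("top",t(383,298),(-20,-35,134)),
("scene",s(728,215),(-150,180,130)),("scene",s(512,548),(150,180,130)),("scene",s(282,32),(-150,-180,130)),
("scene",s(353,212),(-20,-35,138)),("scene",s(236,362),(130,-35,138)),("scene",s(32,308),(150,-180,130)),
("scene",s(240,183),(20,-100,168)),("scene",s(174,256),(90,-100,168))]
def f(p): return np.concatenate([proj(n,c2w(p,P))[0]-uv for n,uv,P in obs])
r=least_squares(f,[600,-100,0.2],loss="soft_l1")
print(r.x,np.degrees(r.x[2])); print(f(r.x).reshape(-1,2).round(2))
p=r.x; np.save("pose.npy",p)
print("knob",c2w(p,(-85,-60,170)),"fin",c2w(p,(55,-100,168)))
for n,u in (("top",t(452,378)),("scene",s(372,92))): print("hub",n,back(n,u,176))
a=cv2.imread("pics/top0.png");b=cv2.imread("pics/scene0.png")
def box(x0,x1,y0,y1,z): return [(x0,y0,z),(x1,y0,z),(x1,y1,z),(x0,y1,z)]
k=(-85,-60)
polys=[box(-150,150,-180,180,130),box(-20,130,-165,-35,138),box(20,90,-104,-96,168),box(-95,-75,-41,-34,180),box(-95,-75,-86,-79,180),
[(-85+11*np.cos(i),-60+11*np.sin(i),176) for i in np.arange(0,6.3,.4)],[(-85+40*np.cos(i),-60+40*np.sin(i),141) for i in np.arange(0,6.3,.3)]]
for n,im,(x,y,w,h,sc) in(("top",a,(240,145,210,160,3.7)),("scene",b,(170,105,200,150,4))):
    im=cv2.resize(im[y:y+h,x:x+w],None,fx=sc,fy=sc,interpolation=cv2.INTER_CUBIC)
    im=cv2.convertScaleAbs(im,alpha=1.6)
    for P in polys:
        q=(proj(n,c2w(p,P))-[x,y]+.5)*sc-.5
        cv2.polylines(im,[q.round().astype(np.int32)],True,(0,0,255),1)
    cv2.imwrite(f"pics/ov_{n}.png",im)
E
python3 fit.py
```

```text
[ 5.60571705e+02 -7.22065924e+01  1.37968852e-01] 7.905032929083891
[[-1.76 -0.15]
 [ 0.94 -0.05]
 [-1.21 -1.36]
 [-1.04  0.4 ]
 [ 1.24 -0.49]
 [ 0.16 -0.96]
 [-0.43 -2.46]
 [ 0.73 -0.35]
 [-1.56  1.42]
 [-1.29 -0.43]
 [-0.84 -0.08]
 [ 0.32 -0.39]]
knob [[ 484.63132082 -143.32661762  170.        ]] fin [[ 628.802217   -163.69209564  168.        ]]
hub top [ 482.33060225 -146.52579646  176.        ]
hub scene [ 482.98656469 -145.54156733  176.        ]
```

View pics/ov_top.png

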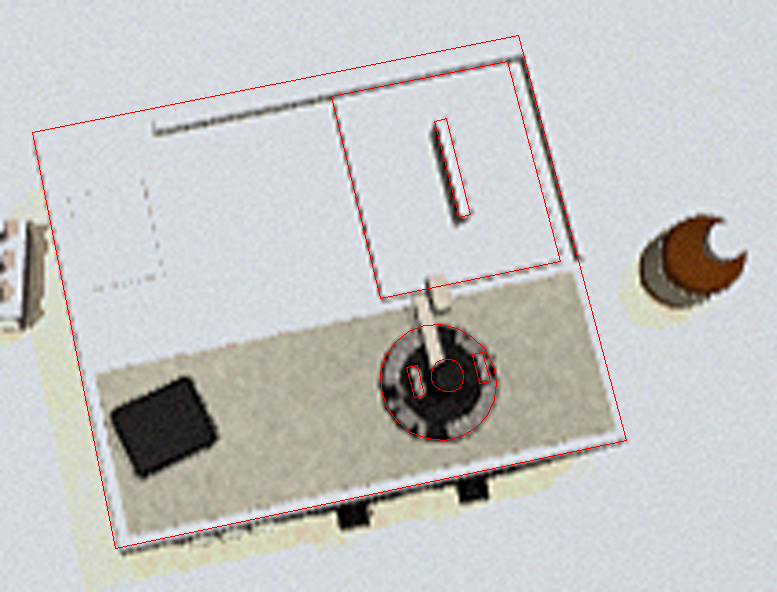

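View pics/ov_scene.png

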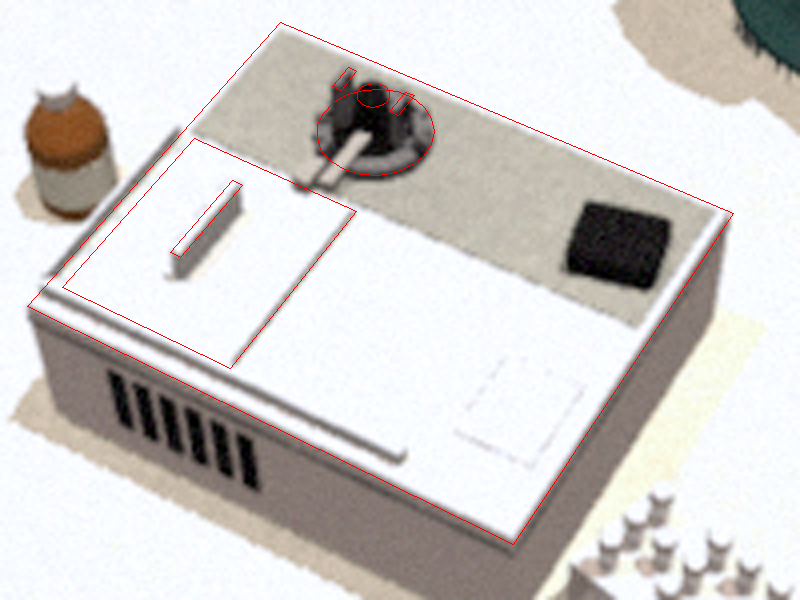

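>>> servo_tool:
  deltas:
    - {"xyz": [0.022,-0.04,0.002],"rotation": [0,0,-0.14],"hand": -1}
    - {"xyz": [0.022,-0.04,0.002],"rotation": [0,0,-0.14],"hand": -1}
    - {"xyz": [0.022,-0.04,0.002],"rotation": [0,0,-0.14],"hand": -1}
    - {"xyz": [0.022,-0.04,0.002],"rotation": [0,0,-0.14],"hand": -1}
    - {"xyz": [0.022,-0.04,0.002],"rotation": [0,0,-0.14],"hand": -1}
    - {"xyz": [0.022,-0.04,0.002],"rotation": [0,0,-0.14],"hand": -1}
    - {"xyz": [0.022,-0.04,0.002],"rotation": [0,0,-0.14],"hand": -1}
    - {"xyz": [0.022,-0.04,0.002],"rotation": [0,0,-0.14],"hand": -1}

```text
clock: 0.9
ee_pos: [341.9, 332.6, 247.2]
ee_rot: [[-0.196, 0.981, 0.0], [0.981, 0.196, -0.0], [-0.0, 0.0, -1.0]]
ft_force: [1.0, 1.4, 0.2]
finger_gap: 1.002
```

>>> servo_tool:
  deltas:
    - {"xyz": [0.014,-0.04,0.0],"rotation": [0,0,-0.136],"hand": -1}
    - {"xyz": [0.014,-0.04,0.0],"rotation": [0,0,-0.136],"hand": -1}
    - {"xyz": [0.014,-0.04,0.0],"rotation": [0,0,-0.136],"hand": -1}
    - {"xyz": [0.014,-0.04,0.0],"rotation": [0,0,-0.136],"hand": -1}
    - {"xyz": [0.014,-0.04,0.0],"rotation": [0,0,-0.136],"hand": -1}
    - {"xyz": [0.014,-0.04,0.0],"rotation": [0,0,-0.136],"hand": -1}
    - {"xyz": [0.014,-0.04,0.0],"rotation": [0,0,-0.136],"hand": -1}
    - {"xyz": [0.014,-0.04,0.0],"rotation": [0,0,-0.136],"hand": -1}

```text
clock: 1.7
ee_pos: [453.7, 12.6, 247.3]
ee_rot: [[0.778, 0.629, 0.0], [0.629, -0.778, 0.0], [0.0, 0.0, -1.0]]
ft_force: [0.5, 0.9, 0.3]
finger_gap: 1.003
```

>>> servo_tool:
  deltas:
    - {"xyz": [0.007,-0.04,0.0],"rotation": [0,0,-0.136],"hand": -1}
    - {"xyz": [0.007,-0.04,0.0],"rotation": [0,0,-0.136],"hand": -1}
    - {"xyz": [0.007,-0.04,0.0],"rotation": [0,0,-0.136],"hand": -1}
    - {"xyz": [0.007,-0.037,0.0],"rotation": [0,0,-0.136],"hand": -1}
    - {"xyz": [0,0,0],"rotation": [0,0,0],"hand": -1}
    - {"xyz": [0,0,0],"rotation": [0,0,0],"hand": -1}

```text
clock: 2.3
ee_pos: [481.4, -143.2, 246.8]
ee_rot: [[0.99, 0.141, -0.001], [0.141, -0.99, 0.0], [-0.001, -0.001, -1.0]]
ft_force: [-0.7, 0.1, 0.5]
finger_gap: 1.003
```

```bash
python3 - <<'E'
from bench import manip
import cv2
o=manip.get_obs(); print(o["ee_pos"],o["ee_rot"].round(3),o["q"].round(1))
im=manip.get_image("scene")["color"][40:190,190:390]
cv2.imwrite("pics/s1.png",cv2.convertScaleAbs(cv2.resize(im,None,fx=4,fy=4,interpolation=cv2.INTER_CUBIC),alpha=1.6))
E
```

```text
[ 481.36788615 -143.15393829  246.80158286] [[ 0.99   0.141 -0.001]
 [ 0.141 -0.99   0.   ]
 [-0.001 -0.001 -1.   ]] [-19.5 -15.4 102.    0.   93.5  62.4]
```

View pics/s1.png

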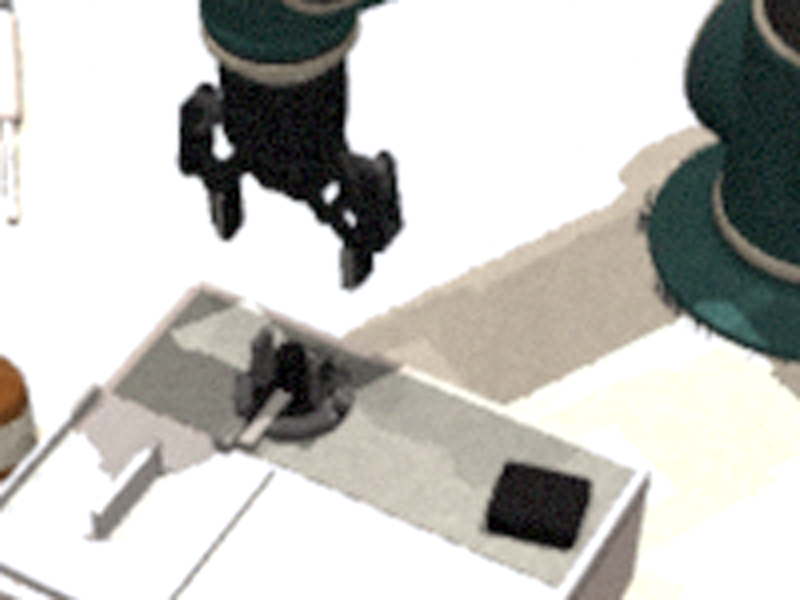

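>>> servo_tool:
  deltas:
    - {"xyz": [0.002,-0.0013,-0.02],"rotation": [0,0,0.0],"hand": -1}
    - {"xyz": [0,0,-0.02],"rotation": [0,0,0],"hand": -1}
    - {"xyz": [0,0,-0.02],"rotation": [0,0,0],"hand": -1}
    - {"xyz": [0,0,-0.015],"rotation": [0,0,0],"hand": -0.6}
    - {"xyz": [0,0,-0.012],"rotation": [0,0,0],"hand": -0.4}
    - {"xyz": [0,0,-0.01],"rotation": [0,0,0],"hand": -0.4}
    - {"xyz": [0,0,0],"rotation": [0,0,0],"hand": -0.4}

```text
clock: 3.05
ee_pos: [483.2, -143.6, 149.2]
ee_rot: [[0.99, 0.142, -0.001], [0.142, -0.99, 0.0], [-0.001, -0.001, -1.0]]
ft_force: [-0.2, -0.4, 0.1]
finger_gap: 0.7
```

```bash
python3 - <<'E'
from bench import manip
import cv2
o=manip.get_obs(); print(o["ee_pos"],o["ft_force"],o["finger_gap"])
im=manip.get_image("scene")["color"][90:180,210:330]
cv2.imwrite("pics/s2.png",cv2.convertScaleAbs(cv2.resize(im,None,fx=6,fy=6,interpolation=cv2.INTER_CUBIC),alpha=2.5))
im=manip.get_image("top")["color"][200:290,300:420]
cv2.imwrite("pics/t2.png",cv2.convertScaleAbs(cv2.resize(im,None,fx=6,fy=6,interpolation=cv2.INTER_CUBIC),alpha=2.5))
E
```

```text
[ 483.24229764 -143.57368304  149.19711989] [-0.23359612 -0.40203269  0.1194312 ] 0.7000975862711836
```

View pics/s2.png

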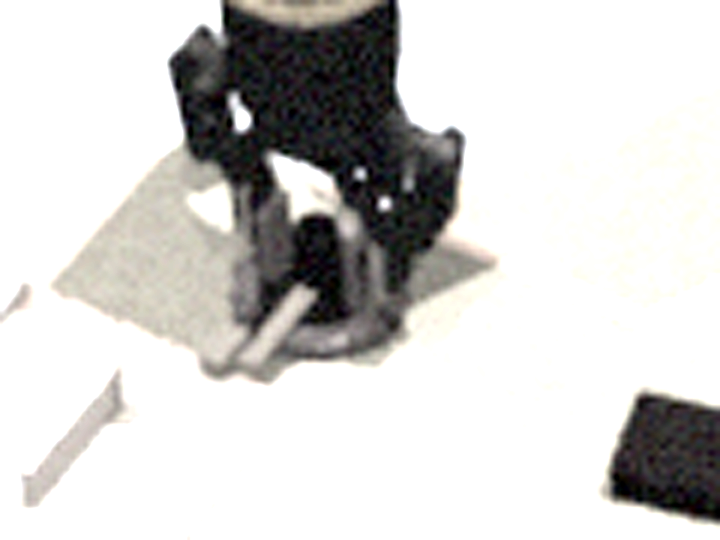

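View pics/t2.png

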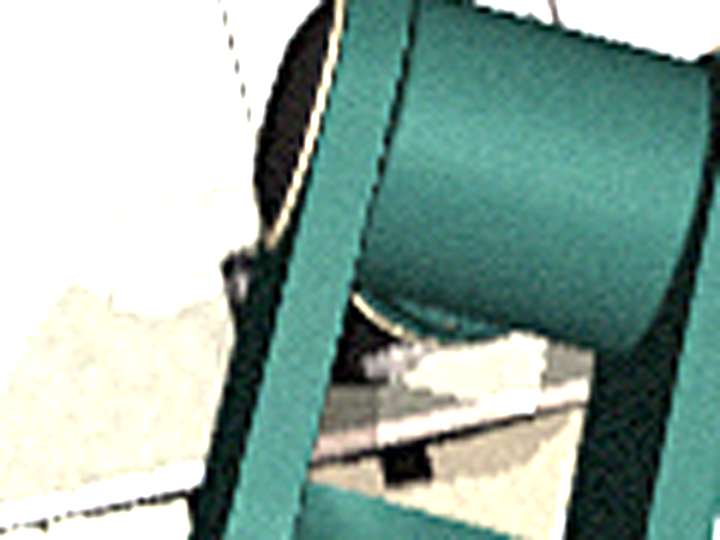

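>>> servo_tool:
  deltas:
    - {"xyz": [0,0,0],"rotation": [0,0,0],"hand": -0.2}
    - {"xyz": [0,0,0],"rotation": [0,0,0],"hand": -0.1}
    - {"xyz": [0,0,0],"rotation": [0,0,0],"hand": -0.03}
    - {"xyz": [0,0,0],"rotation": [0,0,0],"hand": -0.03}
    - {"xyz": [0,0,0],"rotation": [0,0,0],"hand": -0.03}

```text
clock: 3.65
ee_pos: [484.0, -144.3, 151.5]
ee_rot: [[0.99, 0.141, 0.002], [0.141, -0.99, -0.001], [0.002, 0.001, -1.0]]
ft_force: [-0.2, -2.8, 6.2]
finger_gap: 0.519
```

>>> servo_tool:
  deltas:
    - {"xyz": [0,-0.001,0.001],"rotation": [0,0,0],"hand": -0.03}
    - {"xyz": [0,0,0.001],"rotation": [0,0,0],"hand": 0.02}
    - {"xyz": [0,0,0],"rotation": [0,0,0],"hand": 0.05}
    - {"xyz": [0,0,0],"rotation": [0,0,0],"hand": 0.05}
    - {"xyz": [0,0,0],"rotation": [0,0,0],"hand": 0.05}

```text
clock: 4.15
ee_pos: [483.7, -144.9, 152.3]
ee_rot: [[0.99, 0.141, 0.0], [0.141, -0.99, 0.0], [0.0, -0.0, -1.0]]
ft_force: [5.3, -0.8, -2.6]
finger_gap: 0.479
```

>>> servo_tool:
  deltas:
    - {"xyz": [0,0,0],"rotation": [0,0,0.05],"hand": 0.06}
    - {"xyz": [0,0,0],"rotation": [0,0,0.05],"hand": 0.06}
    - {"xyz": [0,0,0],"rotation": [0,0,0.05],"hand": 0.06}
    - {"xyz": [0,0,0],"rotation": [0,0,0.05],"hand": 0.06}
    - {"xyz": [0,0,0],"rotation": [0,0,0],"hand": 0.06}

```text
clock: 4.65
ee_pos: [483.5, -145.0, 152.3]
ee_rot: [[0.942, 0.336, -0.0], [0.336, -0.942, -0.0], [-0.0, 0.0, -1.0]]
ft_force: [2.4, -2.0, -0.9]
finger_gap: 0.474
```

```bash
python3 - <<'E'
from bench import manip
import cv2
o=manip.get_obs(); print(o["ee_pos"],o["ft_force"],o["ft_torque"],o["finger_gap"])
im=manip.get_image("scene")["color"][90:180,210:330]
cv2.imwrite("pics/s3.png",cv2.convertScaleAbs(cv2.resize(im,None,fx=6,fy=6,interpolation=cv2.INTER_CUBIC),alpha=2.5))
E
```

```text
[ 483.53090902 -144.96519599  152.33122402] [ 2.43966415 -2.04063645 -0.90953155] [-0.38440622 -0.47312631  0.0884507 ] 0.4742830752504303
```

View pics/s3.png

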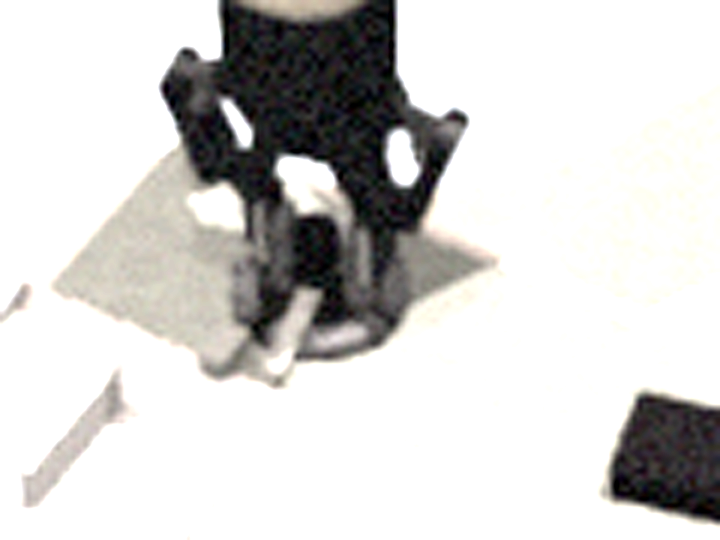

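>>> servo_tool:
  deltas:
    - {"xyz": [0,0,0],"rotation": [0,0,0.08],"hand": 0.06}
    - {"xyz": [0,0,0],"rotation": [0,0,0.08],"hand": 0.06}
    - {"xyz": [0,0,0],"rotation": [0,0,0.08],"hand": 0.06}
    - {"xyz": [0,0,0],"rotation": [0,0,0.08],"hand": 0.06}
    - {"xyz": [0,0,0],"rotation": [0,0,0.08],"hand": 0.06}
    - {"xyz": [0,0,0],"rotation": [0,0,0.08],"hand": 0.06}
    - {"xyz": [0,0,0],"rotation": [0,0,0],"hand": 0.06}

```text
clock: 5.4
ee_pos: [483.2, -145.2, 152.3]
ee_rot: [[0.681, 0.732, -0.001], [0.732, -0.681, -0.0], [-0.001, -0.0, -1.0]]
ft_force: [-1.1, -5.1, -0.3]
finger_gap: 0.472
```

>>> servo_tool:
  deltas:
    - {"xyz": [0,0,0],"rotation": [0,0,0.08],"hand": 0.06}
    - {"xyz": [0,0,0],"rotation": [0,0,0.08],"hand": 0.06}
    - {"xyz": [0,0,0],"rotation": [0,0,0.08],"hand": 0.06}
    - {"xyz": [0,0,0],"rotation": [0,0,0.08],"hand": 0.06}
    - {"xyz": [0,0,0],"rotation": [0,0,0.08],"hand": 0.06}
    - {"xyz": [0,0,0],"rotation": [0,0,0.06],"hand": 0.06}
    - {"xyz": [0,0,0],"rotation": [0,0,0],"hand": 0.06}

```text
clock: 6.1
ee_pos: [483.3, -145.5, 152.3]
ee_rot: [[0.287, 0.958, -0.001], [0.958, -0.287, -0.001], [-0.001, -0.0, -1.0]]
ft_force: [-1.3, -7.9, -1.6]
finger_gap: 0.469
```

```bash
cat > look.py <<'E'
import sys,cv2,numpy as np
from bench import manip
o=manip.get_obs(); print(o["clock"],o["ee_pos"],o["ft_force"].round(1),o["ft_torque"].round(3),o["finger_gap"],np.degrees(np.arctan2(o["ee_rot"][1,0],o["ee_rot"][0,0])))
n,name,x,y,w,h,s=sys.argv[1:3]+[int(i) for i in sys.argv[3:]]
im=manip.get_image(n)["color"][y:y+h,x:x+w]
cv2.imwrite(f"pics/{name}.png",cv2.convertScaleAbs(cv2.resize(im,None,fx=s,fy=s,interpolation=cv2.INTER_CUBIC),alpha=2.2))
E
python3 look.py scene s4 210 90 120 90 6
```

```text
6.1 [ 483.33145035 -145.53876912  152.34475787] [-1.3 -7.9 -1.6] [-1.413  0.278  0.033] 0.4692219731170991 73.33035597105095
```

View pics/s4.png

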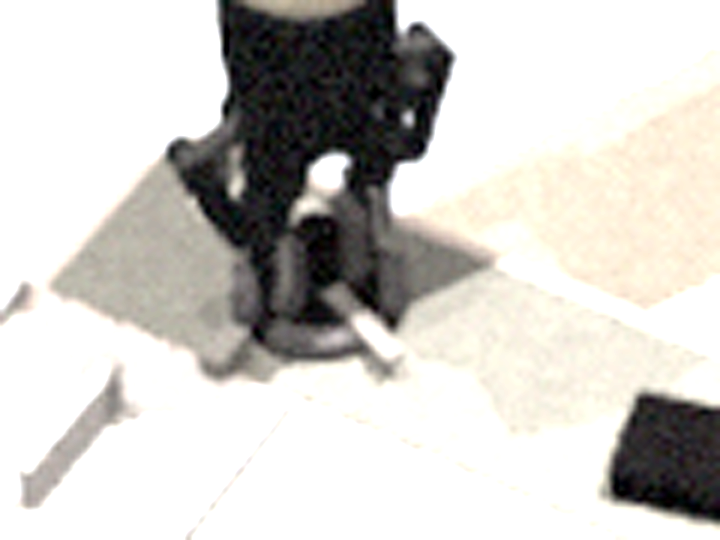

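>>> servo_tool:
  deltas:
    - {"xyz": [0,-0.001,0],"rotation": [0,0,0.04],"hand": 0.06}
    - {"xyz": [0,0,0],"rotation": [0,0,0.03],"hand": 0.06}
    - {"xyz": [0,0,0],"rotation": [0,0,0.03],"hand": 0.06}
    - {"xyz": [0,0,0],"rotation": [0,0,0.02],"hand": 0.06}
    - {"xyz": [0,0,0],"rotation": [0,0,0],"hand": 0.06}
    - {"xyz": [0,0,0],"rotation": [0,0,0],"hand": 0.06}

```text
clock: 6.75
ee_pos: [483.6, -145.8, 152.3]
ee_rot: [[0.169, 0.986, 0.0], [0.986, -0.169, 0.0], [0.0, 0.0, -1.0]]
ft_force: [1.1, -0.4, -0.1]
finger_gap: 0.464
```

```bash
python3 look.py scene s5 210 90 120 90 6
```

```text
6.75 [ 483.59242918 -145.77874657  152.32229604] [ 1.1 -0.4 -0.1] [-0.048 -0.107 -0.231] 0.4637221803307781 80.2743266517349
```

>>> servo_tool:
  deltas:
    - {"xyz": [0,0,0],"rotation": [0,0,0.03],"hand": 0.06}
    - {"xyz": [0,0,0],"rotation": [0,0,0],"hand": 0.06}

```text
clock: 7.0
ee_pos: [483.6, -145.9, 152.3]
ee_rot: [[0.137, 0.991, 0.0], [0.991, -0.137, 0.0], [0.0, 0.0, -1.0]]
ft_force: [-0.2, 0.2, -0.4]
finger_gap: 0.474
```

```bash
python3 look.py scene s5 210 90 120 90 6
```

```text
7.0 [ 483.58404622 -145.89151801  152.33767686] [-0.2  0.2 -0.4] [-0.023 -0.101 -0.291] 0.4736397780163318 82.12312236868011
```

View pics/s5.png

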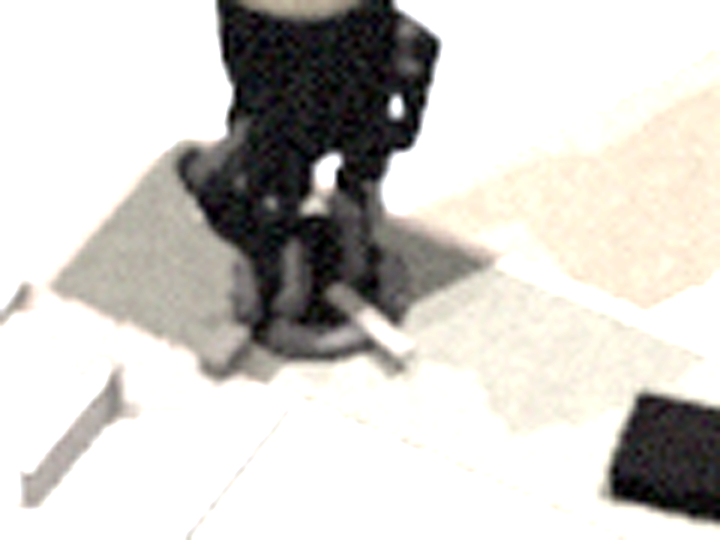

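>>> servo_tool:
  deltas:
    - {"xyz": [0,0,0],"rotation": [0,0,0],"hand": -0.15}
    - {"xyz": [0,0,0],"rotation": [0,0,0],"hand": -0.4}
    - {"xyz": [0,0,0],"rotation": [0,0,0],"hand": -0.45}
    - {"xyz": [0,0,0],"rotation": [0,0,0],"hand": -0.45}

```text
clock: 7.45
ee_pos: [483.6, -145.9, 152.4]
ee_rot: [[0.139, 0.99, 0.0], [0.99, -0.139, -0.0], [-0.0, 0.0, -1.0]]
ft_force: [-0.0, 0.2, -0.1]
finger_gap: 0.723
```

>>> servo_tool:
  deltas:
    - {"xyz": [0,0,0.005],"rotation": [0,0,0],"hand": -0.45}
    - {"xyz": [0,0,0.02],"rotation": [0,0,0],"hand": -0.45}
    - {"xyz": [0,0,0.025],"rotation": [0,0,0],"hand": -0.45}
    - {"xyz": [0,0,0.03],"rotation": [0,0,0],"hand": 0.5}
    - {"xyz": [0,0,0.0],"rotation": [0,0,0],"hand": 1}

```text
clock: 7.95
ee_pos: [484.6, -146.3, 236.9]
ee_rot: [[0.139, 0.99, 0.005], [0.99, -0.139, -0.002], [-0.001, 0.006, -1.0]]
ft_force: [0.6, 0.4, -0.6]
finger_gap: 0.391
```

```bash
python3 look.py scene s6 190 90 160 120 5;python3 look.py top t6 240 145 210 160 3
```

```text
7.95 [ 484.59614172 -146.27672302  236.91335755] [ 0.6  0.4 -0.6] [0.008 0.002 0.007] 0.3913851887644686 82.03492764931829
8.0 [ 484.19125435 -146.13241925  234.63544272] [-0.3  0.2 -0.7] [-0.005  0.014 -0.017] 0.3055238992501397 82.03544095354782
```

View pics/s6.png

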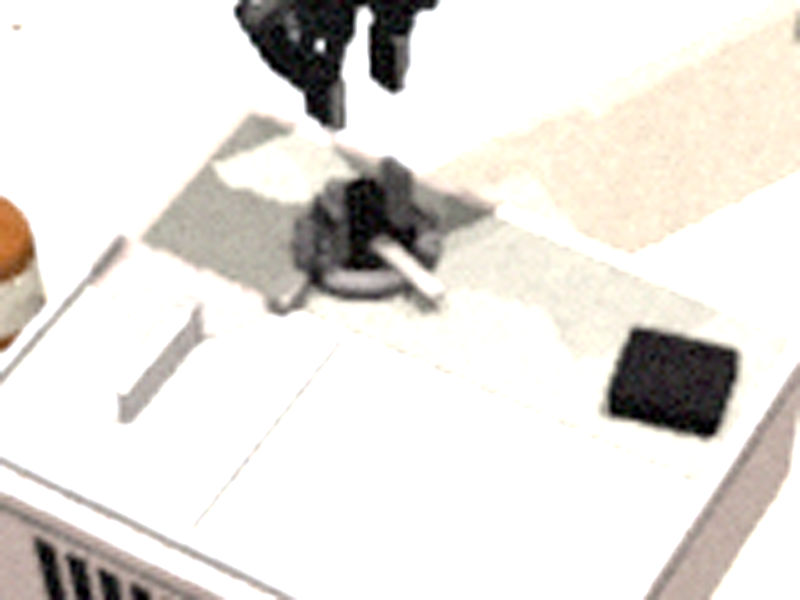

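View pics/t6.png

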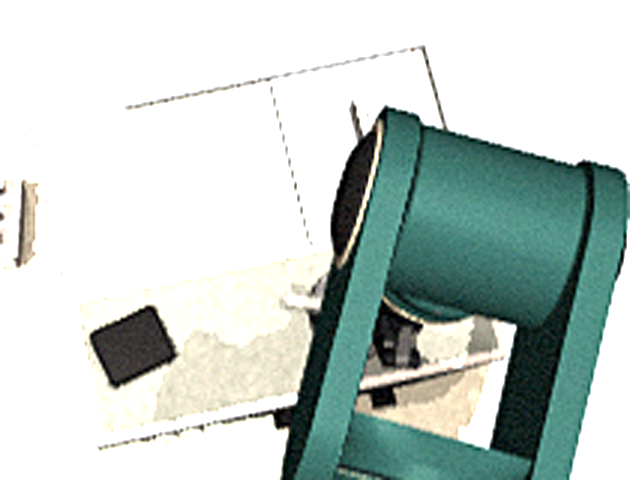

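```bash
cat > ovk.py <<'E'
import sys
from h import *
from bench import manip
p=np.load("pose.npy"); th=1.222
im=manip.get_image("scene")["color"]; x,y,w,h,s=225,100,70,60,9
im=cv2.convertScaleAbs(cv2.resize(im[y:y+h,x:x+w],None,fx=s,fy=s,interpolation=cv2.INTER_CUBIC),alpha=2.2)
cv2.imwrite(f"pics/{sys.argv[1]}_raw.png",im)
off=np.array([483.3,-145,0])-[*c2w(p,(-85,-60,0))[0][:2],0]
def kb(pts):
    P=np.array(pts,float);c,q=np.cos(th),np.sin(th)
    return c2w(p,np.c_[-85+c*P[:,0]-q*P[:,1],-60+q*P[:,0]+c*P[:,1],P[:,2]+130])+off
for P in([(-10,19,50),(10,19,50),(10,26,50),(-10,26,50)],[(-10,-19,50),(10,-19,50),(10,-26,50),(-10,-26,50)],[(0,0,16),(62,0,16)],[(11*np.cos(i),11*np.sin(i),46) for i in np.arange(0,6.3,.3)]):
    q=(proj("scene",kb(P))-[x,y]+.5)*s-.5
    cv2.polylines(im,[q.round().astype(np.int32)],True,(0,0,255),1)
cv2.imwrite(f"pics/{sys.argv[1]}.png",np.hstack([im]))
E
python3 ovk.py k6
```

```text
(no output)
```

View pics/k6.png

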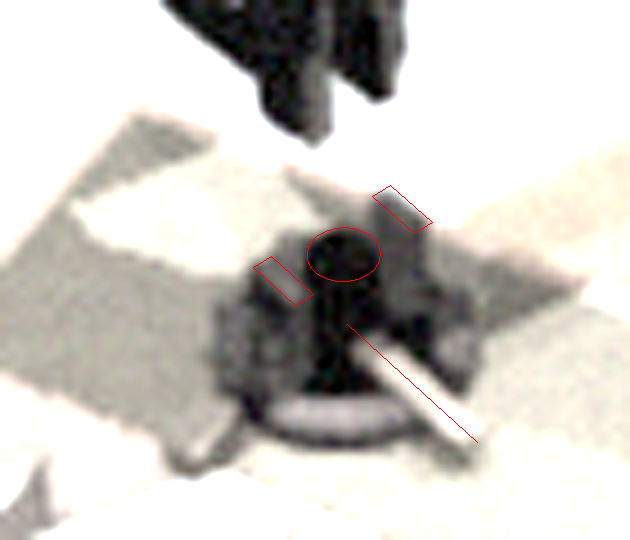

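```bash
python3 -c "
from h import *
p=np.load('pose.npy');p[0]-=1.1;p[1]-=1.6
for y in (-132,-115,-40,5,15): print(y,c2w(p,(55,y,0)))
from bench import manip
o=manip.get_obs();print(o['ee_pos'],o['q'],o['finger_gap'])"
```

```text
-132 [[ 632.1032267 -196.988012     0.       ]]
-115 [[ 629.7651903  -180.14955643    0.        ]]
-40 [[ 619.45032382 -105.86225247    0.        ]]
5 [[613.26140393 -61.2898701    0.        ]]
15 [[611.8860884  -51.38489624   0.        ]]
[ 483.46499234 -145.86083593  231.96563793] [-1.96836941e+01 -1.49129379e+01  1.02954202e+02  1.29517576e-03
  9.19728192e+01 -1.17214273e+01] 0.13164823423149996
```

>>> servo_tool:
  deltas:
    - {"xyz": [0.037,-0.013,0],"rotation": [0,0,0.07],"hand": 1}
    - {"xyz": [0.037,-0.013,0],"rotation": [0,0,0.07],"hand": 1}
    - {"xyz": [0.037,-0.013,0],"rotation": [0,0,0.07],"hand": 1}
    - {"xyz": [0.037,-0.014,0],"rotation": [0,0,0.07],"hand": 1}
    - {"xyz": [0,0,-0.02],"rotation": [0,0,0],"hand": 1}
    - {"xyz": [0,0,0],"rotation": [0,0,0],"hand": 1}

```text
clock: 8.7
ee_pos: [631.0, -198.7, 207.6]
ee_rot: [[-0.14, 0.99, -0.006], [0.99, 0.14, 0.002], [0.003, -0.006, -1.0]]
ft_force: [0.3, 0.9, -0.6]
finger_gap: -0.002
```

```bash
python3 look.py scene s7 190 70 160 120 5
```

```text
8.7 [ 630.98491954 -198.74908942  207.628699  ] [ 0.3  0.9 -0.6] [ 0.002  0.022 -0.013] -0.002287606555196127 98.06916215214946
```

View pics/s7.png

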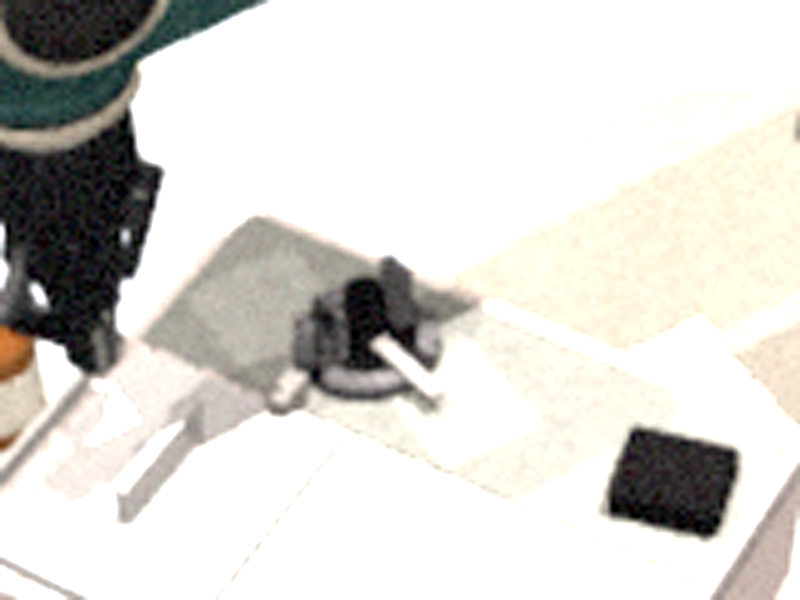

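>>> servo_tool:
  deltas:
    - {"xyz": [0,0,-0.025],"rotation": [0,0,0],"hand": 1}
    - {"xyz": [0,0,-0.025],"rotation": [0,0,0],"hand": 1}
    - {"xyz": [0,0,-0.01],"rotation": [0,0,0],"hand": 1}
    - {"xyz": [0,0,0],"rotation": [0,0,0],"hand": 1}
    - {"xyz": [0,0,0],"rotation": [0,0,0],"hand": 1}

```text
clock: 9.25
ee_pos: [631.7, -199.0, 153.9]
ee_rot: [[-0.14, 0.99, 0.001], [0.99, 0.14, -0.0], [-0.001, 0.001, -1.0]]
ft_force: [-0.3, -0.9, -0.6]
finger_gap: -0.0
```

```bash
python3 look.py scene s8 190 70 160 120 5
```

```text
9.25 [ 631.7153347  -198.96755918  153.92566907] [-0.3 -0.9 -0.6] [ 0.008 -0.067 -0.032] -0.0004913237553218248 98.07279735179532
```

View pics/s8.png

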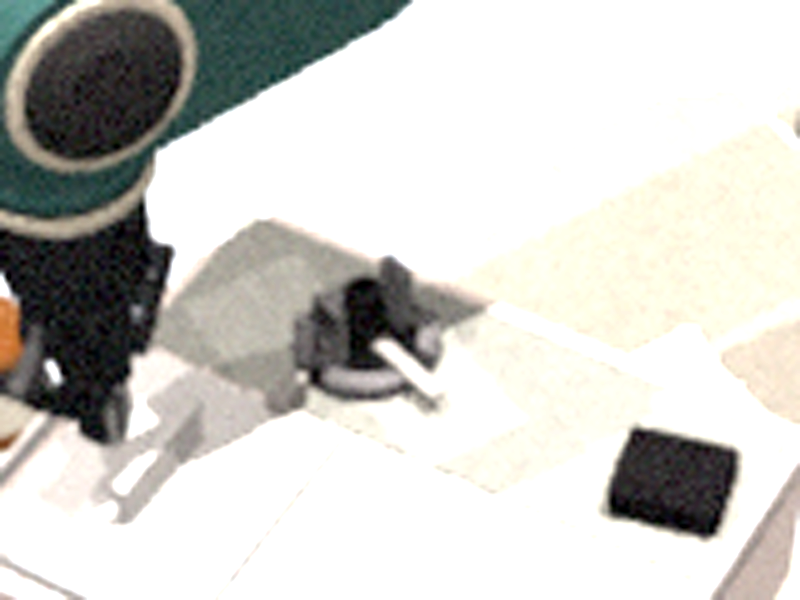

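>>> servo_tool:
  deltas:
    - {"xyz": [0,0,-0.008],"rotation": [0,0,0],"hand": 1}
    - {"xyz": [-0.001,0.008,0],"rotation": [0,0,0],"hand": 1}
    - {"xyz": [-0.001,0.007,0],"rotation": [0,0,0],"hand": 1}
    - {"xyz": [-0.0005,0.004,0],"rotation": [0,0,0],"hand": 1}
    - {"xyz": [-0.0005,0.004,0],"rotation": [0,0,0],"hand": 1}
    - {"xyz": [-0.0005,0.004,0],"rotation": [0,0,0],"hand": 1}
    - {"xyz": [0,0,0],"rotation": [0,0,0],"hand": 1}

```text
clock: 10.0
ee_pos: [628.1, -171.4, 144.5]
ee_rot: [[-0.141, 0.99, 0.0], [0.99, 0.141, 0.0], [0.0, 0.0, -1.0]]
ft_force: [-0.5, -0.8, 0.9]
finger_gap: 0.001
```

```bash
python3 look.py scene s9 190 70 160 120 5
```

```text
10.0 [ 628.06605465 -171.39558782  144.45807825] [-0.5 -0.8  0.9] [ 0.01   0.066 -0.062] 0.001095976799152 98.09723907520092
```

View pics/s9.png

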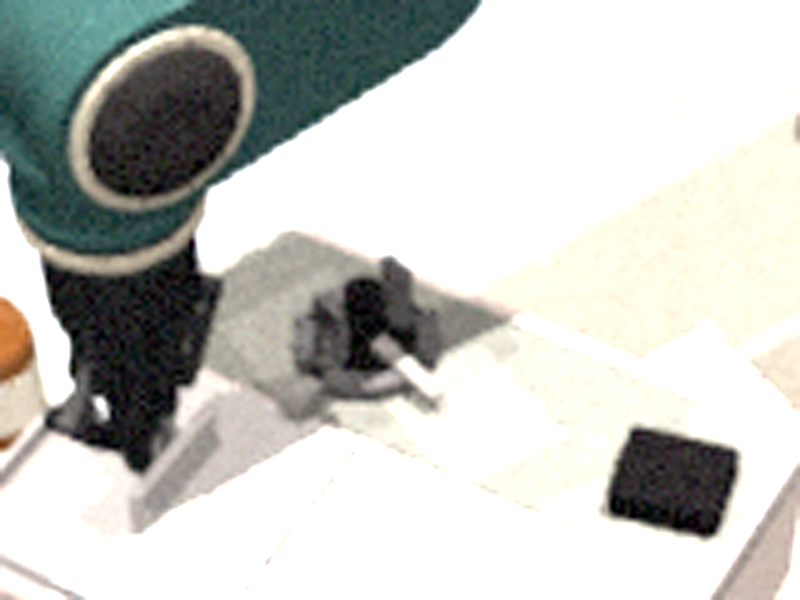

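>>> servo_tool:
  deltas:
    - {"xyz": [-0.0011,0.008,0],"rotation": [0,0,0],"hand": 1}
    - {"xyz": [-0.0011,0.008,0],"rotation": [0,0,0],"hand": 1}
    - {"xyz": [-0.0011,0.008,0],"rotation": [0,0,0],"hand": 1}
    - {"xyz": [-0.0011,0.008,0],"rotation": [0,0,0],"hand": 1}
    - {"xyz": [-0.0011,0.008,0],"rotation": [0,0,0],"hand": 1}
    - {"xyz": [-0.0011,0.008,0],"rotation": [0,0,0],"hand": 1}
    - {"xyz": [-0.0011,0.008,0],"rotation": [0,0,0],"hand": 1}
    - {"xyz": [-0.0011,0.008,0],"rotation": [0,0,0],"hand": 1}

```text
clock: 10.85
ee_pos: [619.1, -107.2, 144.3]
ee_rot: [[-0.141, 0.99, -0.0], [0.99, 0.141, -0.0], [-0.0, -0.0, -1.0]]
ft_force: [-2.7, -3.7, 2.5]
finger_gap: -0.001
```

>>> servo_tool:
  deltas:
    - {"xyz": [-0.001,0.007,0],"rotation": [0,0,0],"hand": 1}
    - {"xyz": [-0.001,0.007,0],"rotation": [0,0,0],"hand": 1}
    - {"xyz": [-0.001,0.007,0],"rotation": [0,0,0],"hand": 1}
    - {"xyz": [-0.001,0.006,0],"rotation": [0,0,0],"hand": 1}
    - {"xyz": [-0.001,0.005,0],"rotation": [0,0,0],"hand": 1}
    - {"xyz": [0,0,0],"rotation": [0,0,0],"hand": 1}

```text
clock: 11.45
ee_pos: [614.3, -75.0, 144.3]
ee_rot: [[-0.141, 0.99, 0.0], [0.99, 0.141, 0.001], [0.001, 0.0, -1.0]]
ft_force: [-0.5, 0.2, 0.0]
finger_gap: 0.003
```

```bash
python3 look.py scene s10 190 90 160 120 5
```

```text
11.45 [614.27966367 -75.0467413  144.27922119] [-0.5  0.2  0. ] [-0.014 -0.001  0.072] 0.0028316711308577287 98.11371691562023
```

View pics/s10.png

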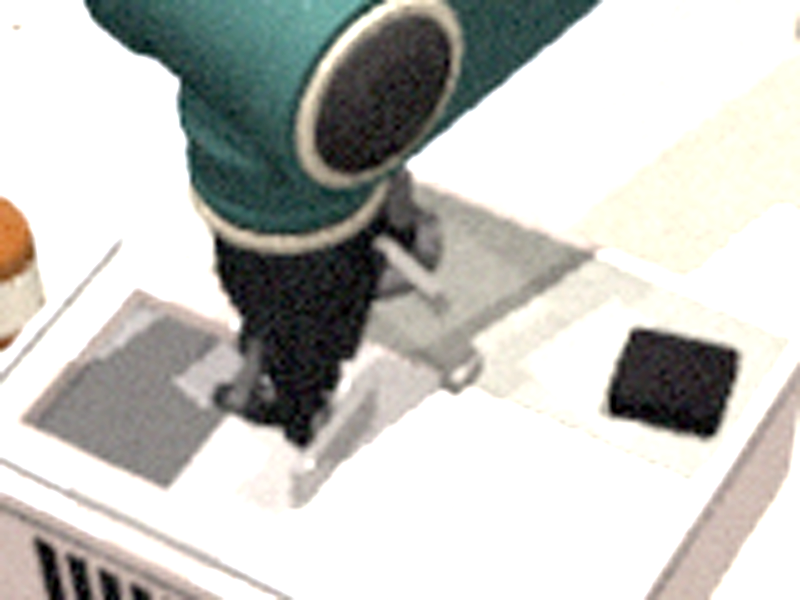

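>>> servo_tool:
  deltas:
    - {"xyz": [-0.0006,0.004,0],"rotation": [0,0,0],"hand": 1}
    - {"xyz": [-0.0006,0.004,0],"rotation": [0,0,0],"hand": 1}
    - {"xyz": [-0.0004,0.003,0],"rotation": [0,0,0],"hand": 1}
    - {"xyz": [-0.0003,0.002,0],"rotation": [0,0,0],"hand": 1}
    - {"xyz": [0,0,0],"rotation": [0,0,0],"hand": 1}

```text
clock: 12.0
ee_pos: [612.3, -62.5, 144.3]
ee_rot: [[-0.141, 0.99, -0.0], [0.99, 0.141, 0.0], [0.0, -0.0, -1.0]]
ft_force: [-0.1, -0.7, 0.9]
finger_gap: -0.0
```

>>> servo_tool:
  deltas:
    - {"xyz": [-0.0003,0.002,0],"rotation": [0,0,0],"hand": 1}
    - {"xyz": [0,0,0],"rotation": [0,0,0],"hand": 1}

```text
clock: 12.2
ee_pos: [612.2, -61.9, 144.3]
ee_rot: [[-0.14, 0.99, 0.0], [0.99, 0.14, -0.002], [-0.002, 0.0, -1.0]]
ft_force: [2.6, -10.2, -2.4]
finger_gap: -0.002
```

>>> servo_tool:
  deltas:
    - {"xyz": [0,0.001,0],"rotation": [0,0,0],"hand": 1}
    - {"xyz": [0,0.001,0],"rotation": [0,0,0],"hand": 1}
    - {"xyz": [0,0,0],"rotation": [0,0,0],"hand": 1}

```text
clock: 12.5
ee_pos: [612.2, -61.8, 144.4]
ee_rot: [[-0.139, 0.99, 0.001], [0.99, 0.139, -0.005], [-0.005, -0.0, -1.0]]
ft_force: [3.0, -25.7, -2.5]
finger_gap: 0.004
```

Firm stop (25.7 N, no motion). Back off, lift and look.

>>> servo_tool:
  deltas:
    - {"xyz": [0.0005,-0.005,0],"rotation": [0,0,0],"hand": 1}
    - {"xyz": [0.001,-0.01,0],"rotation": [0,0,0],"hand": 1}
    - {"xyz": [0,-0.005,0.01],"rotation": [0,0,0],"hand": 1}
    - {"xyz": [0,0,0.04],"rotation": [0,0,0],"hand": 1}
    - {"xyz": [0,0,0.05],"rotation": [0,0,0],"hand": 1}
    - {"xyz": [0,0,0.05],"rotation": [0,0,0],"hand": 1}
    - {"xyz": [0,-0.03,0.05],"rotation": [0,0,0],"hand": 1}
    - {"xyz": [0,-0.04,0.03],"rotation": [0,0,0],"hand": 1}

```text
clock: 13.3
ee_pos: [613.4, -144.0, 372.1]
ee_rot: [[-0.143, 0.99, 0.004], [0.99, 0.143, -0.0], [-0.001, 0.004, -1.0]]
ft_force: [0.4, -1.1, -1.0]
finger_gap: -0.001
```

>>> servo_tool:
  deltas:
    - {"xyz": [0,-0.04,0.02],"rotation": [0,0,0],"hand": 1}
    - {"xyz": [0,-0.04,0],"rotation": [0,0,0],"hand": 1}
    - {"xyz": [0,-0.04,0],"rotation": [0,0,0],"hand": 1}
    - {"xyz": [0,-0.04,0],"rotation": [0,0,0],"hand": 1}
    - {"xyz": [0,-0.04,0],"rotation": [0,0,0],"hand": 1}
    - {"xyz": [0,0,0],"rotation": [0,0,0],"hand": 1}
    - {"xyz": [0,0,0],"rotation": [0,0,0],"hand": 1}

```text
clock: 14.0
ee_pos: [613.3, -345.3, 387.4]
ee_rot: [[-0.139, 0.99, -0.0], [0.99, 0.139, 0.001], [0.001, -0.0, -1.0]]
ft_force: [-0.4, 0.0, 0.7]
finger_gap: -0.002
```

```bash
python3 look.py scene s11 170 95 200 150 4; python3 look.py top t11 180 145 265 200 3; python3 ovk.py k11
```

```text
14.0 [ 613.2735047  -345.34920239  387.36761813] [-0.4  0.   0.7] [ 0.017  0.008 -0.016] -0.001652899690909871 98.00690311155195
14.05 [ 613.46637435 -344.45314387  387.63328036] [-0.6  0.2  0.2] [0.005 0.022 0.011] -0.004748196286340359 98.06737149147239
```

View pics/s11.png

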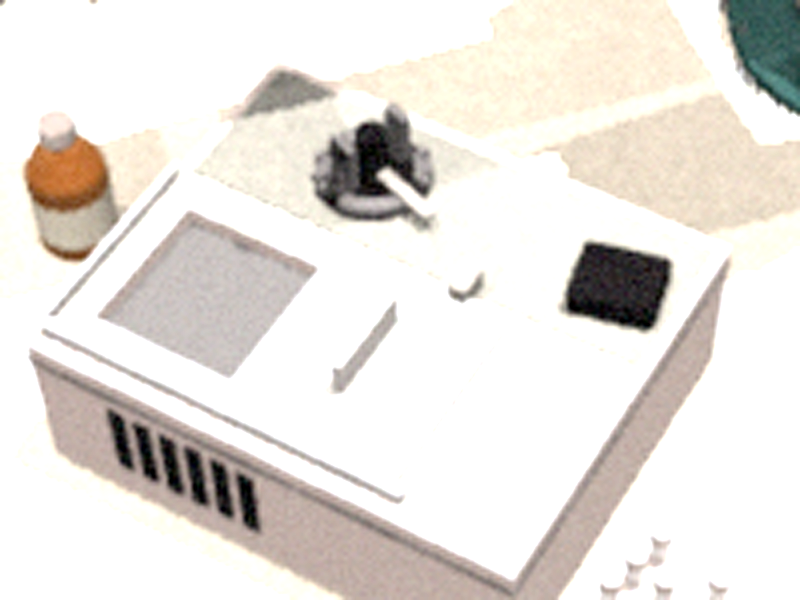

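View pics/t11.png

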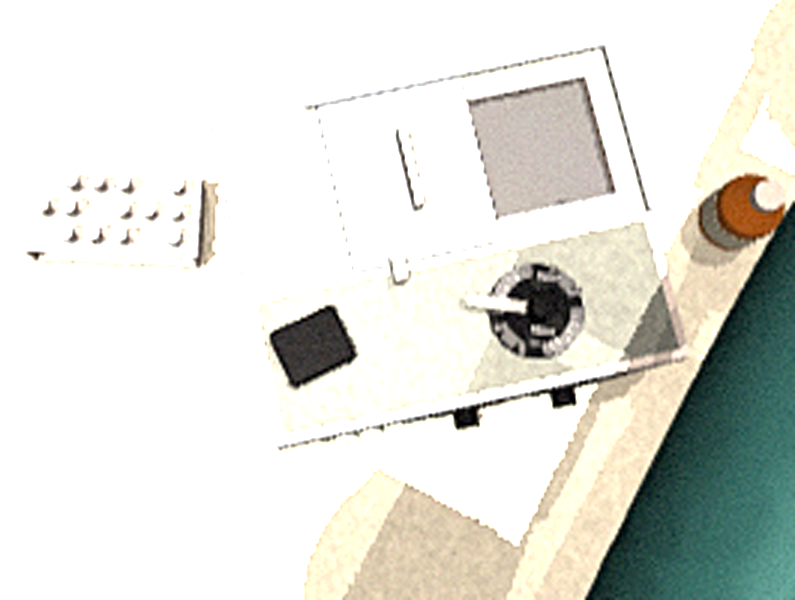

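View pics/k11.png

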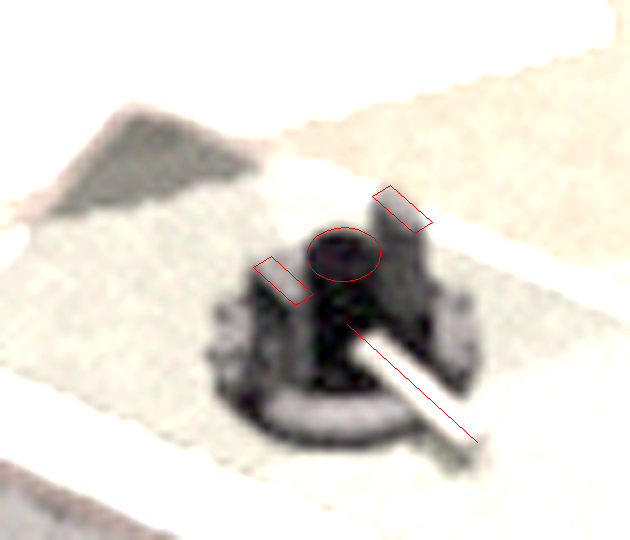

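```bash
python3 - <<'E'
from h import *
from bench import manip
p=np.load("pose.npy")
q=(proj("scene",c2w(p,[(20,20,168),(90,20,168)]))-[170,95]+.5)*4-.5
print("predicted open fin ends in s11 crop (seen ~ (394,300),(337,372)):",q.round(1))
manip.job_done(); print(manip.get_obs()["clock"])
E
```

```text
predicted open fin ends in s11 crop (seen ~ (394,300),(337,372)): [[394.3 293.9]
 [335.5 369.5]]
the job is handed in; nothing more can be done
the job is handed in; nothing more can be done
```

The centrifuge is open, and I handed the job in after about 14 s on the robot's clock; no verdict was reported.

**Latch knob:** I pinched both tabs and turned the knob anticlockwise until the torque rose at the stop, then let go. In the final scene picture the knob's tongue and both tabs match the outlines I projected for 70 degrees with the tabs fully out.

**Cover:** I pushed the fin until it met a firm stop, at 25.7 N with no further movement. After backing off, the fin appeared within about 1–2 px of the camera image from where it should be when fully open (120 mm).

**Bystanders:** The timer, rack and bottle look undisturbed in the final pictures; I did not measure their positions.

**Contact forces:** Wrist forces stayed under 26 N in every reading. While the pinch was closing I saw a brief upward force of about 6 N and relieved it by raising the tool slightly.

None of the checks failed or disagreed.

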